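Lay out flanges by size from the transit tray

TASK

Move the four steel flanges from the transit tray onto the row of plywood seats, one upright in the middle of each seat, in order of size: the largest on the seat next to the machine vice, down to the smallest at the far end of the row. Each flange's rim is tucked under the lip along the tray's back, so draw it forward, towards the robot, before you lift it. Set them down gently, without dropping or tipping any, and leave the grease can and the spanner where they are.

Things in the scene. Friction and masses are not known exactly. Their poses are not given: they have to be found in the camera images.
- flange_a_mid (a point): the smallest of four loose steel weld-neck flanges: a disc 68 mm across, 12 mm thick, with an upright round neck 20 mm in diameter on its centre (flared at its foot); 70 mm high, up to 0.85 kg. Point: on its axis, half-way up (35 mm above its underside); grip the neck here from above, fingers closing along the tray's row. In the tray it must be drawn 25 to 35 mm along the tray's -x before it can be lifted
- flange_b_mid (a point): the second smallest of four loose steel weld-neck flanges: a disc 76 mm across, 12 mm thick, with an upright round neck 28 mm in diameter on its centre (flared at its foot); 70 mm high, up to 0.85 kg. Point: on its axis, half-way up (35 mm above its underside); grip the neck here from above, fingers closing along the tray's row. In the tray it must be drawn 25 to 35 mm along the tray's -x before it can be lifted
- flange_c_mid (a point): the second largest of four loose steel weld-neck flanges: a disc 84 mm across, 12 mm thick, with an upright round neck 36 mm in diameter on its centre (flared at its foot); 70 mm high, up to 0.85 kg. Point: on its axis, half-way up (35 mm above its underside); grip the neck here from above, fingers closing along the tray's row. In the tray it must be drawn 25 to 35 mm along the tray's -x before it can be lifted
- flange_d_mid (a point): the largest of four loose steel weld-neck flanges: a disc 92 mm across, 12 mm thick, with an upright round neck 44 mm in diameter on its centre (flared at its foot); 70 mm high, up to 0.85 kg. Point: on its axis, half-way up (35 mm above its underside); grip the neck here from above, fingers closing along the tray's row. In the tray it must be drawn 25 to 35 mm along the tray's -x before it can be lifted
- tray: fixed dark steel tray, 470 mm long. Origin: on the bench, mid-row, under the line of flange centres (115 mm apart, any order); x points to its back, away from the robot, y along the row, z up. Floor 6 mm thick, x = -60 to 55 mm, open in front. Lip along the back, x = 26 to 55 mm, underside 23 mm and top 26 mm above the bench: the flanges' rear rims are under it by 6 to 22 mm
- seat_a_top (a point): one of four equal fixed plywood seats, 96 mm square, in a row at 115 mm centres on a dark board between tray and robot; the names fall in any order along the row. Point: the middle of its flat top, 22 mm above the bench; y along the row to the robot's left, z up
- seat_b_top (a point): one of four equal fixed plywood seats, 96 mm square, in a row at 115 mm centres on a dark board between tray and robot; the names fall in any order along the row. Point: the middle of its flat top, 22 mm above the bench; y along the row to the robot's left, z up
- seat_c_top (a point): one of four equal fixed plywood seats, 96 mm square, in a row at 115 mm centres on a dark board between tray and robot; the names fall in any order along the row. Point: the middle of its flat top, 22 mm above the bench; y along the row to the robot's left, z up
- seat_d_top (a point): one of four equal fixed plywood seats, 96 mm square, in a row at 115 mm centres on a dark board between tray and robot; the names fall in any order along the row. Point: the middle of its flat top, 22 mm above the bench; y along the row to the robot's left, z up
- vice: dark-grey machine vice, 160 by 70 mm, 62 mm high, fixed at one end, left or right, of the row of seats, in line with it, centre 130 mm past the last seat's centre. At the other end stands a fixed black gauge case, 150 by 70 by 40 mm. Origin: centre of its underside; y along the row, z up
- grease_can_mid (a point): loose grey grease can, 66 mm across, 110 mm high, standing at the robot's left beyond the tray's end; not part of the job. The point is its centre, half-way up
- spanner: loose steel spanner, 160 mm long, lying on the bench at the robot's right beyond the tray's end; not part of the job. Origin: under its middle, x along it
Things that resemble listed ones, but are neither listed nor needed, are in the scene too. What is shaped like the part that bears flange_c_mid but red is not meant.

How it is judged:
At the end, for the whole second after the job is handed in: Each flange stands upright (within 0.08 rad) on its seat (5 mm in height), its axis within 15 mm, along the row and across it, of the seat's middle; counted from the vice the order is largest, second largest, second smallest, smallest; all released and at rest (x of flange_d_mid in the frame of vice between -0.015 and 0.015 m and (y of flange_d_mid in the frame of vice between 0.115 and 0.145 m or y of flange_d_mid in the frame of vice between -0.145 and -0.115 m) and height (world z) of flange_d_mid between 0.052 and 0.062 m and angle between each of flange_d_mid, flange_c_mid, flange_b_mid, flange_a_mid's own z axis and vertical below 0.08 rad and (horizontal distance between flange_d_mid and seat_a_top below 0.022 m or horizontal distance between flange_d_mid and seat_b_top below 0.022 m or horizontal distance between flange_d_mid and seat_c_top below 0.022 m or horizontal distance between flange_d_mid and seat_d_top below 0.022 m) and linear speed of each of flange_d, flange_c, flange_b, flange_a below 0.02 m/s and contact force between the fingers and flange_d below 0.1 N and x of flange_c_mid in the frame of vice between -0.015 and 0.015 m and (y of flange_c_mid in the frame of vice between 0.23 and 0.26 m or y of flange_c_mid in the frame of vice between -0.26 and -0.23 m) and height (world z) of flange_c_mid between 0.052 and 0.062 m and (horizontal distance between flange_c_mid and seat_a_top below 0.022 m or horizontal distance between flange_c_mid and seat_b_top below 0.022 m or horizontal distance between flange_c_mid and seat_c_top below 0.022 m or horizontal distance between flange_c_mid and seat_d_top below 0.022 m) and contact force between the fingers and flange_c below 0.1 N and x of flange_b_mid in the frame of vice between -0.015 and 0.015 m and (y of flange_b_mid in the frame of vice between 0.345 and 0.375 m or y of flange_b_mid in the frame of vice between -0.375 and -0.345 m) and height (world z) of flange_b_mid between 0.052 and 0.062 m and (horizontal distance between flange_b_mid and seat_a_top below 0.022 m or horizontal distance between flange_b_mid and seat_b_top below 0.022 m or horizontal distance between flange_b_mid and seat_c_top below 0.022 m or horizontal distance between flange_b_mid and seat_d_top below 0.022 m) and contact force between the fingers and flange_b below 0.1 N and x of flange_a_mid in the frame of vice between -0.015 and 0.015 m and (y of flange_a_mid in the frame of vice between 0.46 and 0.49 m or y of flange_a_mid in the frame of vice between -0.49 and -0.46 m) and height (world z) of flange_a_mid between 0.052 and 0.062 m and (horizontal distance between flange_a_mid and seat_a_top below 0.022 m or horizontal distance between flange_a_mid and seat_b_top below 0.022 m or horizontal distance between flange_a_mid and seat_c_top below 0.022 m or horizontal distance between flange_a_mid and seat_d_top below 0.022 m) and contact force between the fingers and flange_a below 0.1 N); the robot touches nothing.
It fails at once if a flange falls or is knocked: it moves faster than 0.5 m/s while no finger touches it (a free fall of about 13 mm) ((linear speed of flange_a above 0.5 m/s and contact force between the fingers and flange_a below 0.05 N) or (linear speed of flange_b above 0.5 m/s and contact force between the fingers and flange_b below 0.05 N) or (linear speed of flange_c above 0.5 m/s and contact force between the fingers and flange_c below 0.05 N) or (linear speed of flange_d above 0.5 m/s and contact force between the fingers and flange_d below 0.05 N)).
It fails at once if a flange is tipped by more than 0.5 rad (angle between any of flange_a_mid, flange_b_mid, flange_c_mid, flange_d_mid's own z axis and vertical above 0.5 rad).
It fails at once if the grease can or the spanner is moved by more than 20 mm (distance of any of grease_can_mid, spanner from where it was at the start of the episode above 0.02 m).
It also fails if it takes over 120 s, if anything falls off the work surface, if the arm or the gripper's body presses on something with over 40 N, if the wrist force passes 120 N, or if a joint passes its speed limit or range.

ROBOT

A 7-joint arm with a two-finger parallel gripper is mounted at the origin on the work surface. World frame = base frame: x ahead of the robot, y to its left, z up, the work surface at z = 0. Lengths are in m, angles in rad, forces in N, time in s.
With the tool pointing down it reaches from about 0.4 to 0.875 m from the base axis. Payload 19.3 kg.
Tool frame: the origin (TCP) lies between the finger pads; the fingertips stand 14 mm ahead of it and the grasp point (between the pads) lies 5 mm behind it (manip.finger_overhang is the distance from the TCP to the fingertips, in m); z points along the fingers, y is the line along which they close (so a half turn about z gives the same grasp; the last joint's range is limited). The gripper opens to 85 mm and grips with 20 to 120 N. Pads are 22 mm wide; open, the fingers measure 114 mm over their backs; the gripper's body (76 mm by 85 mm) begins 54 mm behind the grasp point. The pads swing forward as they close: fully open they stand 13 mm farther back than shut.
Start: joints at [-1.218, 0.521, -0.036, 1.599, 0.021, 1.021, -0.113], TCP at [0.256, 0.57, 0.245] pointing down, gripper open.
Joint ranges: [-2.91, 2.91], [-0.3, 2.13], [-1.5, 1.42], [0.17, 2.43], [-1.26, 4.41], [0.16, 1.93], [-2.52, 2.52]. Speed limits (rad/s): [1.89, 1.89, 2.39, 2.39, 3.01, 3.01, 3.01].

INTERFACE

Orientations are given as a unit quaternion [w, x, y, z].
In Python, from bench import telemetry, imaging, manip gives the robot as it stands.
- The arm moves only by the tool jog_arm, never from a script. Its arguments are lists of equal length, an entry for each row: "linear": the shift along the tool's x, y, z scaled (see below), a list of three; "delta_rot": the turn, a rotation vector about the tool's x, y, z scaled (see below), a list of three; "grip": the opening in per cent of the stroke, from 0 (shut) to 100 (fully open). A call has 1 to 20 rows; each row is the pose to reach, as a shift and turn from the pose commanded when the call began, along the tool's axes at that moment; what a row does not reach only later rows make up. The controller multiplies each number of a shift by 100 mm and each number of a turn by 45 degrees. A row lasts 1/10 s, in which the tool goes at most 50 mm and 8.59 degrees, less where a joint would pass 70% of its speed; a pose out of reach is approached as far as the arm can. A call with a number of a shift or a turn outside -1 to 1 is refused whole. A call with a gripper value outside its range is refused whole. The fingers move at their own pace and stop on an object; the grip force is fixed at half the most. Time passes only in rows, so rows that repeat a pose let the fingers close. It gives the time, the measured TCP pose, the force and the opening at its end, in the units of the state.
- telemetry.get_obs(): the state, without advancing time (a new reading comes with each control period).
- imaging.get_image(name): name is "side" or "top" or "wrist"; returns a dict with "img" (420x560x3 uint8, red, green, blue), "range_z" (420x560 float32, m along the optical axis (not along the pixel's ray), 0 where there is no reading), "fx", "fy", "cx", "cy" (pixels), "k1" (the pictures are not rectified: a ray, as slopes to the right and down, at radius r is drawn at 1 + k1 r^2 times it, then the intrinsics apply), "cam_to_world" (4x4, takes a point from camera to world coordinates). Camera axes: x right, y down, z forward; pixel columns grow to the right and rows downward; lengths in m; the calibration is good to about 2 mm. A picture is of the moment at which its call begins.
- manip.close_job(): hands the job in, once; it reports no verdict.
The state is a dict: "clock": time; "joints": joint angles; "dq": joint speeds; "tau": joint torques, N m; "tcp_pos": TCP position; "tcp_rot": TCP orientation; "wrist_force": force on the tool from outside, world axes, zero at the start; "torque": the same for the moment, N m; "grip_width": finger opening in m.
Only numpy, scipy, OpenCV 4.12 (cv2) and the standard library are available. Lean on these libraries where they do the work, as an engineer would, in place of code of your own. Each camera call takes 0.05 s, during which the arm holds its last target. There are 200 camera calls.

## Working session

There is one attempt and no reset: what is moved stays moved. The work goes in short steps, Python scripts to look and compute and a tool call to move; the robot and the scene stay as the last step left them, time stands still between calls to the robot, and variables do not carry over. Pictures are saved under pics/ and viewed, on a budget of 14 in all, crops included, one or two more only if the job needs it, and the job is handed in when it is done.

Besides the shell and the picture viewer there is one more tool, called after "Emit:" as name(argument=value, ...) on one line, values as JSON. jog_arm: Moves the arm, as the interface text tells. Shifts and turns lie within -1 to 1; 1 stands for 100 mm of shift or 45 degrees of turn. Its arguments: {"type":"object","properties":{"linear":{"type":"array","items":{"type":"array","items":{"type":"number"}}},"delta_rot":{"type":"array","items":{"type":"array","items":{"type":"number"}}},"grip":{"type":"array","items":{"type":"number"}}},"required":["linear","delta_rot","grip"]}

```bash
mkdir -p pics; ls; cat > h.py <<'E'
import numpy as np, cv2
from bench import telemetry, imaging, manip
def grab(n):
    d=imaging.get_image(n); return d
def save(d,f): cv2.imwrite(f,d["img"][:,:,::-1])
def cloud(d):
    h,w=d["range_z"].shape
    K=np.array([[d["fx"],0,d["cx"]],[0,d["fy"],d["cy"]],[0,0,1.]])
    v,u=np.mgrid[:h,:w]
    p=np.stack([u,v],-1).reshape(-1,1,2).astype(float)
    n=cv2.undistortPoints(p,K,np.array([d["k1"],0,0,0,0.])).reshape(h,w,2)
    z=d["range_z"][...,None]
    P=np.concatenate([n*z,z],-1)
    T=np.array(d["cam_to_world"])
    return P@T[:3,:3].T+T[:3,3], n
E
python3 - <<'E'
from h import *
o=telemetry.get_obs();print({k:np.round(v,4) for k,v in o.items()})
for n in("top","side"):
    d=grab(n);save(d,f"pics/{n}0.png");np.savez(f"{n}0.npz",**d)
    print(n,d["fx"],d["k1"],np.round(d["cam_to_world"],3))
E
```

```text
pics
{'clock': np.float64(0.0), 'joints': array([-1.2182,  0.522 , -0.0363,  1.6   ,  0.0212,  1.0211, -0.1128]), 'dq': array([ 0.0011, -0.0006, -0.0004,  0.0004, -0.0009, -0.0006,  0.0007]), 'tau': array([ 1.60000e-03, -9.27094e+01,  1.98000e+00, -3.69937e+01,
        1.78000e-02,  7.90000e-03, -1.00000e-04]), 'tcp_pos': array([0.2563, 0.5697, 0.2447]), 'tcp_rot': array([-1.000e-04,  2.098e-01,  9.777e-01, -6.000e-04]), 'wrist_force': array([ 0.0562, -0.2234,  0.5019]), 'torque': array([ 0.0002, -0.0621,  0.0351]), 'grip_width': np.float64(0.0851)}
top 494.0342430574944 -0.05903482800836201 [[-0.047 -0.978  0.204  0.348]
 [-0.999  0.046 -0.012 -0.004]
 [ 0.003 -0.205 -0.979  1.365]
 [ 0.     0.     0.     1.   ]]
side 487.93171213577256 -0.11377973317188256 [[ 0.737 -0.41   0.537 -0.064]
 [-0.675 -0.439  0.593 -0.739]
 [-0.007 -0.799 -0.601  0.81 ]
 [ 0.     0.     0.     1.   ]]
```

View pics/top0.png

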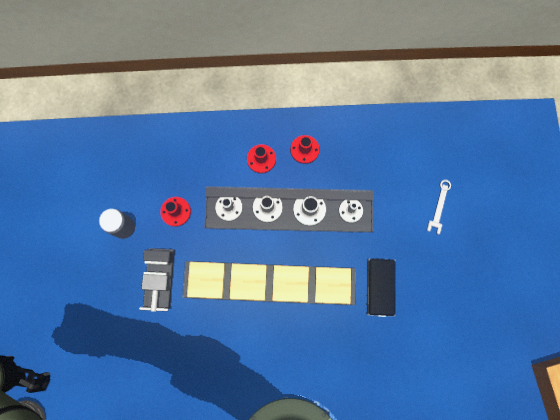

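View pics/side0.png

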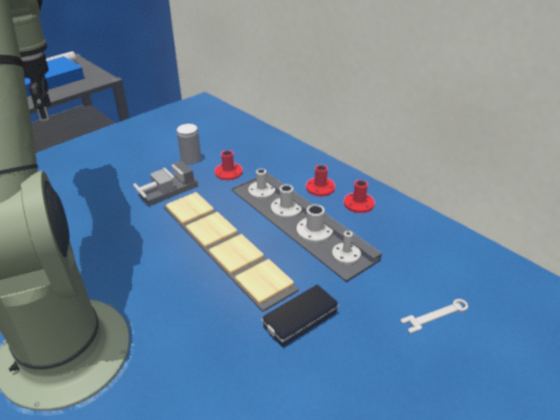

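The vice is at the robot's left (top px 156,280) and the case at its right (381,287). The tray holds four white flanges at (229,207), (266,206), (311,208) and (350,210). There are also red decoys at (175,211), (261,157) and (305,149). Next I measure.

```bash
cat >> h.py <<'E'
def ray(d,uv,z):
    K=np.array([[d["fx"],0,d["cx"]],[0,d["fy"],d["cy"]],[0,0,1.]])
    n=cv2.undistortPoints(np.array(uv,float).reshape(-1,1,2),K,np.array([d["k1"],0,0,0,0.])).reshape(-1,2)
    T=np.array(d["cam_to_world"]); r=np.c_[n,np.ones(len(n))]@T[:3,:3].T
    return T[:3,3]+r*((z-T[2,3])/r[:,2:])
E
python3 - <<'E'
from h import *
for n in("top","side"):
    d=dict(np.load(n+"0.npz")); P,_=cloud(d); hsv=cv2.cvtColor(d["img"],cv2.COLOR_RGB2HSV)
    ok=d["range_z"]>0
    m=(hsv[...,0]>15)&(hsv[...,0]<35)&(hsv[...,1]>60)&(hsv[...,2]>120)&ok&(P[...,0]>.3)&(P[...,0]<.8)&(abs(P[...,1])<.4)&(abs(P[...,2]-.022)<.012)
    m=cv2.erode(m.astype(np.uint8),np.ones((3,3)))
    k,l,s,c=cv2.connectedComponentsWithStats(m)
    print(n,"seats")
    for i in range(1,k):
        if s[i,4]<200: continue
        ct=max(cv2.findContours((l==i).astype(np.uint8),0,2)[0],key=cv2.contourArea)
        w=ray(d,ct.reshape(-1,2),.022)[:,:2].astype(np.float32)
        print(np.round(c[i]),np.round(cv2.minAreaRect(w),4) if 0 else cv2.minAreaRect(w),np.median(P[l==i],0).round(4))
    # necks: high points; discs: white points
    b=(P[...,0]>.45)&(P[...,0]<.9)&(abs(P[...,1])<.4)&ok&(hsv[...,1]<70)
    mm=(b&(P[...,2]>.045)&(P[...,2]<.095)).astype(np.uint8)
    k,l,s,c=cv2.connectedComponentsWithStats(mm)
    print("necks")
    for i in range(1,k):
        if s[i,4]<15: continue
        q=P[l==i]; t=q[q[:,2]>np.percentile(q[:,2],70)-.004]
        print(np.round(c[i]),s[i,4],q.mean(0).round(4),np.ptp(q[:,:2],0).round(3),q[:,2].max().round(4))
    for z in (.018,):
      mm=(b&(abs(P[...,2]-z)<.008)&(hsv[...,2]>130)).astype(np.uint8)
      k,l,s,c=cv2.connectedComponentsWithStats(mm)
      print("discs")
      for i in range(1,k):
        if s[i,4]<40: continue
        ct=np.argwhere(l==i)[:,::-1]
        w=ray(d,ct,z)[:,:2].astype(np.float32)
        (cc,r)=cv2.minEnclosingCircle(w); print(np.round(c[i]),s[i,4],np.round(cc,4),round(2*r,4),P[l==i][:,2].mean().round(4))
    if n=="top":
        for (u,v) in[(156,280),(381,287),(113,221),(175,211)]: print(u,v,P[v,u].round(3))
E
```

```text
top seats
[333. 271.] ((0.4604083001613617, -0.13894860446453094), (0.08744005858898163, 0.017926767468452454), 84.51210021972656) [ 0.461  -0.1392  0.0232]
[205. 284.] ((0.4417895972728729, 0.20853975415229797), (0.09190655499696732, 0.061790965497493744), 87.4547119140625) [0.4442 0.2091 0.0226]
[247. 285.] ((0.4352753758430481, 0.09390917420387268), (0.089469313621521, 0.05365486443042755), 87.39659118652344) [0.4344 0.0956 0.0227]
[290. 287.] ((0.42460134625434875, -0.02056282013654709), (0.09177390486001968, 0.053564105182886124), 87.30302429199219) [ 0.424  -0.0197  0.023 ]
[332. 289.] ((0.41378095746040344, -0.13471901416778564), (0.08950932323932648, 0.05350511148571968), 87.23751068115234) [ 0.4137 -0.1328  0.023 ]
necks
[305. 141.] 54 [ 0.8181 -0.0817  0.0703] [0.022 0.019] 0.0767
[260. 151.] 45 [0.7952 0.0457 0.0707] [0.021 0.022] 0.0763
[266. 204.] 164 [0.6457 0.0325 0.0732] [0.034 0.035] 0.0832
[310. 206.] 239 [ 0.6352 -0.0836  0.0736] [0.043 0.043] 0.0849
[226. 204.] 110 [0.6509 0.1397 0.0723] [0.028 0.027] 0.0824
[353. 207.] 60 [ 0.6262 -0.1984  0.0708] [0.018 0.02 ] 0
[... 1278 characters left out ...]
66. 176.] 159 [0.4641 0.3288 0.0584] [0.029 0.071] 0.0649
[261. 176.] 136 [0.6508 0.1346 0.0678] [0.028 0.031] 0.0826
[361. 183.] 15 [ 0.8175 -0.0829  0.074 ] [0.013 0.014] 0.0763
[286. 193.] 215 [0.6448 0.0255 0.0687] [0.038 0.037] 0.0827
[315. 215.] 326 [ 0.6331 -0.0916  0.0699] [0.045 0.044] 0.0833
[347. 238.] 129 [ 0.6271 -0.2039  0.0667] [0.021 0.021] 0.0821
discs
[261. 191.] 281 [0.6539 0.1425] 0.0865 0.0208
[209. 214.] 578 [0.471  0.1499] 0.2264 0.0236
[285. 209.] 351 [0.6463 0.0341] 0.0931 0.0205
[313. 232.] 452 [ 0.6378 -0.0834] 0.1004 0.0207
[245. 245.] 295 [ 0.4628 -0.0183] 0.1169 0.0233
[346. 254.] 392 [ 0.6286 -0.1976] 0.0775 0.0205
[275. 270.] 249 [ 0.4622 -0.1337] 0.108 0.0235
```

```bash
python3 - <<'E'
from h import *
for n in("top","side"):
    d=dict(np.load(n+"0.npz")); P,_=cloud(d); hsv=cv2.cvtColor(d["img"],cv2.COLOR_RGB2HSV)
    I=d["img"].astype(int)
    m=(hsv[...,2]>110)&(I[...,0]>I[...,2])&(P[...,0]>.36)&(P[...,0]<.535)&(P[...,1]<.275)&(P[...,1]>-.21)&(abs(P[...,2]-.022)<.015)
    m=cv2.morphologyEx(m.astype(np.uint8),cv2.MORPH_OPEN,np.ones((3,3)))
    k,l,s,c=cv2.connectedComponentsWithStats(m)
    for i in range(1,k):
        if s[i,4]<200: continue
        ct=np.argwhere(l==i)[:,::-1]
        w=ray(d,ct,.022)[:,:2].astype(np.float32)
        r=cv2.minAreaRect(w); print(n,s[i,4],np.round(r[0],4),np.round(r[1],4),round(r[2],2))
    if n=="top":
        m=(P[...,2]>.03)&(P[...,0]<.56)&(P[...,0]>.35)&(P[...,1]>.28)&(P[...,1]<.39)
        q=P[m]; print("vice",q.min(0).round(3),q.max(0).round(3))
        # tray fwd edge / row: dark pixels
        m=((hsv[...,2]<90)&(hsv[...,1]<90)&(P[...,0]>.56)&(P[...,0]<.74)&(P[...,1]>-.3)&(P[...,1]<.24)&(P[...,2]>.0)).astype(np.uint8)
        k,l,s,c=cv2.connectedComponentsWithStats(m);i=1+s[1:,4].argmax()
        w=ray(d,np.argwhere(l==i)[:,::-1],.012)[:,:2].astype(np.float32);print("tray",cv2.minAreaRect(w))
E
```

```text
top 1340 [0.454  0.2054] [0.1034 0.097 ] 87.44
top 1347 [0.4445 0.0929] [0.1069 0.0979] 84.59
top 1331 [ 0.4342 -0.0226] [0.0994 0.0976] 85.13
top 1284 [ 0.4238 -0.1353] [0.0946 0.0985] 85.92
vice [0.376 0.294 0.031] [0.538 0.381 0.072]
tray ((0.6540959477424622, -0.08858561515808105), (0.0321270152926445, 0.03035047836601734), 41.40183639526367)
side 5060 [0.4372 0.0297] [0.4566 0.1029] 84.91
```

Emit:
jog_arm(linear=[[0,0,0],[0,0,0],[0,0,0],[0,0,0],[0,0,0]], delta_rot=[[0,0,-0.19],[0,0,-0.38],[0,0,-0.43],[0,0,-0.43],[0,0,-0.43]], grip=[100,100,100,100,100])

```text
clock: 0.6
tcp_pos: [0.2565, 0.5698, 0.2451]
tcp_rot: [-0.0, 0.043, 0.999, -0.0]
wrist_force: [0.7, 0.8, 0.2]
grip_width: 0.0854
```

Emit:
jog_arm(linear=[[-0.3,-0.3,0],[-0.6,-0.6,0],[-1,-0.95,0],[-1,-0.95,0]], delta_rot=[[0,0,0],[0,0,0],[0,0,0],[0,0,0]], grip=[100,100,100,100])

```text
clock: 1.0
tcp_pos: [0.3529, 0.462, 0.2455]
tcp_rot: [0.001, 0.047, 0.999, -0.001]
wrist_force: [0.6, 1.1, 0.4]
grip_width: 0.0858
```

Emit:
jog_arm(linear=[[-0.3,-0.3,0],[-0.6,-0.6,0],[-1,-0.95,0],[-1,-0.95,0]], delta_rot=[[0,0,0],[0,0,0],[0,0,0],[0,0,0]], grip=[100,100,100,100])

```text
clock: 1.4
tcp_pos: [0.4439, 0.3585, 0.2454]
tcp_rot: [0.001, 0.047, 0.999, -0.001]
wrist_force: [-0.3, 0.4, -0.4]
grip_width: 0.0854
```

Emit:
jog_arm(linear=[[-0.3,-0.3,0],[-0.6,-0.6,0],[-1,-0.95,0],[-1,-0.95,0]], delta_rot=[[0,0,0],[0,0,0],[0,0,0],[0,0,0]], grip=[100,100,100,100])

```text
clock: 1.8
tcp_pos: [0.535, 0.2549, 0.2452]
tcp_rot: [0.001, 0.047, 0.999, -0.001]
wrist_force: [-0.4, 0.1, -0.2]
grip_width: 0.0854
```

Emit:
jog_arm(linear=[[-0.3,-0.3,0],[-0.6,-0.6,0],[-0.85,-0.95,0],[-0.85,-0.95,0],[-0.85,-0.95,0],[-0.85,-0.95,0]], delta_rot=[[0,0,0],[0,0,0],[0,0,0],[0,0,0],[0,0,0],[0,0,0]], grip=[100,100,100,100,100,100])

```text
clock: 2.4
tcp_pos: [0.6073, 0.1597, 0.2452]
tcp_rot: [-0.0, 0.042, 0.999, 0.0]
wrist_force: [-1.1, 0.5, 1.4]
grip_width: 0.0853
```

```bash
python3 - <<'E'
from h import *
d=grab("wrist");save(d,"pics/w1.png");np.savez("w1.npz",**d);print(d["fx"],d["k1"],np.round(d["cam_to_world"],3))
o=telemetry.get_obs();print(o["tcp_pos"],o["tcp_rot"],o["joints"],o["clock"])
E
```

```text
315.18600565411646 -0.03712188201616077 [[ 0.084  0.952  0.295  0.531]
 [ 0.996 -0.081 -0.025  0.166]
 [ 0.     0.296 -0.955  0.373]
 [ 0.     0.     0.     1.   ]]
[0.60723506 0.15995325 0.24527088] [-1.53203670e-04  4.20112399e-02  9.99117108e-01  1.93498365e-04] [-0.3404849   0.52624166 -0.01660616  1.59185319  0.00920965  1.02370955
  1.12711246] 2.45
```

View pics/w1.png

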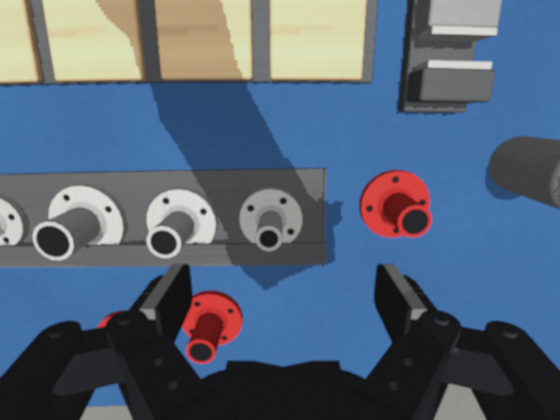

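Wrist view: b at disc (270,215) with neck top (269,238), c at neck top (164,241), d at (53,240). The seats' far edges and the tray's left end at column 325 are also visible. I refine from these.

```bash
cat >> h.py <<'E'
def discs(d,z=.018,tol=.006,box=(.5,.75,-.3,.22),vmin=100,smax=70):
    P,_=cloud(d); hsv=cv2.cvtColor(d["img"],cv2.COLOR_RGB2HSV)
    m=((d["range_z"]>0)&(hsv[...,1]<smax)&(hsv[...,2]>vmin)&(abs(P[...,2]-z)<tol)&(P[...,0]>box[0])&(P[...,0]<box[1])&(P[...,1]>box[2])&(P[...,1]<box[3])).astype(np.uint8)
    k,l,s,c=cv2.connectedComponentsWithStats(m); out=[]
    for i in range(1,k):
        if s[i,4]<150: continue
        q=ray(d,np.argwhere(l==i)[:,::-1],z)[:,:2]
        cc,r=cv2.minEnclosingCircle(q.astype(np.float32)); zz=P[l==i][:,2].mean()
        out.append((np.round(c[i]),np.round(cc,4),round(2*r,4),round(zz,4)))
    return out
E
python3 - <<'E'
from h import *
d=dict(np.load("w1.npz"))
for o in discs(d): print(*o)
P,_=cloud(d)
print("neck tops",ray(d,[(269,238),(164,241),(53,240)],.076).round(4))
print("tray corner",ray(d,[(325,169)],.006).round(4),ray(d,[(325,264)],.026).round(4))
print("seat far-edge corners",ray(d,[(362,79),(270,80),(252,80),(160,80),(143,80),(54,81)],.022).round(4))
hsv=cv2.cvtColor(d["img"],cv2.COLOR_RGB2HSV)
print([ (int(hsv[215,x,1]),int(hsv[215,x,2])) for x in (250,290,150,70)])
E
```

```text
[ 92. 211.] [ 0.6364 -0.0816] 0.0925 0.0174
[184. 213.] [0.648  0.0338] 0.0844 0.0173
[270. 213.] [0.6529 0.1409] 0.0762 0.0173
[ 10. 224.] [ 0.6286 -0.1902] 0.065 0.0169
neck tops [[ 0.6532  0.1418  0.076 ]
 [ 0.6476  0.0342  0.076 ]
 [ 0.6371 -0.0826  0.076 ]]
tray corner [[0.6006 0.2101 0.006 ]] [[0.7137 0.2025 0.026 ]]
seat far-edge corners [[ 0.506   0.2512  0.022 ]
 [ 0.4992  0.1556  0.022 ]
 [ 0.4976  0.1369  0.022 ]
 [ 0.4888  0.0409  0.022 ]
 [ 0.487   0.023   0.022 ]
 [ 0.4782 -0.0729  0.022 ]]
[(5, 155), (5, 154), (4, 218), (8, 101)]
```

Emit:
jog_arm(linear=[[-0.24,-0.08,0.2],[-0.47,-0.15,0.5],[-0.47,-0.15,0.8],[-0.47,-0.15,1],[-0.47,-0.15,1],[-0.47,-0.15,1]], delta_rot=[[0,0,0],[0,0,0],[0,0,0],[0,0,0],[0,0,0],[0,0,0]], grip=[100,100,100,100,100,100])

```text
clock: 3.05
tcp_pos: [0.6533, 0.1406, 0.146]
tcp_rot: [0.0, 0.042, 0.999, 0.0]
wrist_force: [-0.5, 0.2, 0.4]
grip_width: 0.0855
```

```bash
python3 - <<'E'
from h import *
d=grab("wrist");save(d,"pics/w2.png");np.savez("w2.npz",**d)
o=telemetry.get_obs();print(o["tcp_pos"],o["tcp_rot"],o["wrist_force"])
for q in discs(d): print(*q)
E
```

```text
[0.65368794 0.14049793 0.14668675] [7.06463984e-04 4.21796074e-02 9.99109756e-01 2.76096895e-04] [ 0.05797583 -0.29678973  0.55915332]
[ 44. 196.] [ 0.6324 -0.0688] 0.0896 0.0174
[165. 196.] [0.6477 0.0343] 0.0848 0.0173
[283. 195.] [0.6538 0.1407] 0.0771 0.0173
```

View pics/w2.png

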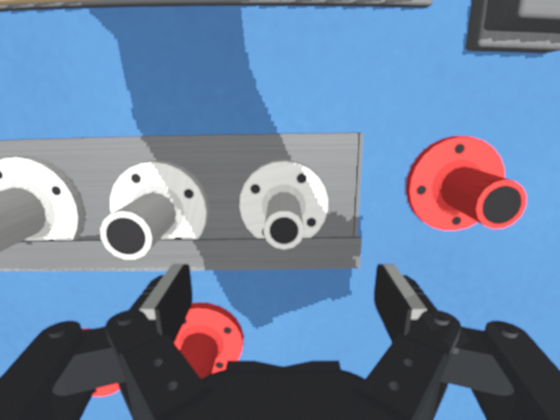

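The neck sits at column 284, between the fingers (centre 282), so I descend and grip.

Emit:
jog_arm(linear=[[0,0,0.25],[0,0,0.5],[0,0,0.75],[0,0,0.9],[0,0,1],[0,0,1]], delta_rot=[[0,0,0],[0,0,0],[0,0,0],[0,0,0],[0,0,0],[0,0,0]], grip=[100,100,100,100,100,100])

```text
clock: 3.7
tcp_pos: [0.6532, 0.1398, 0.0451]
tcp_rot: [-0.0, 0.042, 0.999, -0.0]
wrist_force: [-0.4, -0.7, -0.2]
grip_width: 0.0856
```

Emit:
jog_arm(linear=[[0,0,0.03],[0,0,0.05],[0,0,0.05],[0,0,0.05],[0,0,0.05],[0,0,0.05],[0,0,0.05],[0,0,0.05],[0,0,0.05],[0,0,0.05],[0,0,0.05],[0,0,0.05]], delta_rot=[[0,0,0],[0,0,0],[0,0,0],[0,0,0],[0,0,0],[0,0,0],[0,0,0],[0,0,0],[0,0,0],[0,0,0],[0,0,0],[0,0,0]], grip=[100,100,80,60,45,30,20,10,0,0,0,0])

```text
clock: 4.9
tcp_pos: [0.6535, 0.1399, 0.0408]
tcp_rot: [0.0, 0.042, 0.999, 0.0]
wrist_force: [-2.1, 0.6, 5.5]
grip_width: 0.0267
```

Emit:
jog_arm(linear=[[0.05,0,0],[0.1,0,0],[0.15,0,0],[0.2,0,0],[0.25,0,0],[0.3,0,0],[0.3,0,0],[0.3,0,0],[0.3,0,-0.04],[0.3,0,-0.08],[0.3,0,-0.1],[0.3,0,-0.1]], delta_rot=[[0,0,0],[0,0,0],[0,0,0],[0,0,0],[0,0,0],[0,0,0],[0,0,0],[0,0,0],[0,0,0],[0,0,0],[0,0,0],[0,0,0]], grip=[0,0,0,0,0,0,0,0,0,0,0,0])

```text
clock: 6.1
tcp_pos: [0.6234, 0.1422, 0.0505]
tcp_rot: [0.0, 0.043, 0.999, 0.0]
wrist_force: [-0.0, 0.7, -4.2]
grip_width: 0.027
```

```bash
python3 - <<'E'
from h import *
d=grab("wrist");save(d,"pics/w3.png");np.savez("w3.npz",**d)
o=telemetry.get_obs();print(o["tcp_pos"],o["tcp_rot"],o["wrist_force"],o["grip_width"])
for q in discs(d): print(*q)
for q in discs(d,z=.028): print(*q)
E
```

```text
[0.62334673 0.14221174 0.05028751] [-6.21687053e-05  4.25317516e-02  9.99095113e-01 -2.13406474e-05] [ 0.44166824  0.24339379 -4.74071959] 0.026870005830218473
[282. 197.] [0.6032 0.1419] 0.0634 0.0202
[103. 275.] [0.6446 0.0346] 0.0855 0.0173
[283. 230.] [0.6218 0.142 ] 0.0748 0.0269
[107. 299.] [0.6428 0.0378] 0.0355 0.028
[184. 379.] [0.6956 0.0743] 0.0171 0.0249
```

View pics/w3.png

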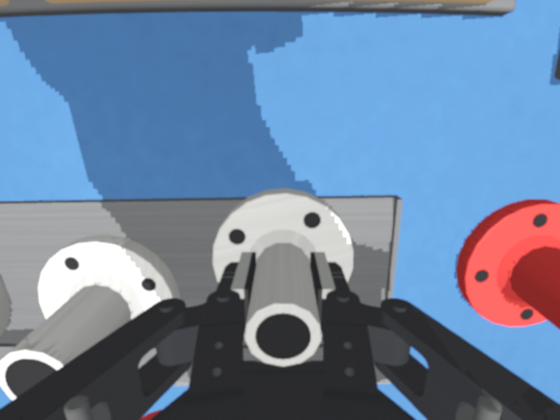

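Flange b is held and 10 mm up, level. I carry it to seat 3.

Emit:
jog_arm(linear=[[0,0,-0.15],[0,0,-0.4],[0,0,-0.65],[0,0,-0.85],[0,0,-0.95],[0,0,-0.95]], delta_rot=[[0,0,0],[0,0,0],[0,0,0],[0,0,0],[0,0,0],[0,0,0]], grip=[0,0,0,0,0,0])

```text
clock: 6.75
tcp_pos: [0.6241, 0.1423, 0.147]
tcp_rot: [0.001, 0.043, 0.999, 0.0]
wrist_force: [-0.6, 0.8, -4.9]
grip_width: 0.0269
```

Emit:
jog_arm(linear=[[0.1,-0.1,0],[0.3,-0.3,0],[0.5,-0.5,0],[0.7,-0.7,0],[0.9,-0.9,0]], delta_rot=[[0,0,0],[0,0,0],[0,0,0],[0,0,0],[0,0,0]], grip=[0,0,0,0,0])

```text
clock: 7.25
tcp_pos: [0.5246, 0.0594, 0.1444]
tcp_rot: [-0.001, 0.042, 0.999, -0.0]
wrist_force: [0.8, -0.9, -4.8]
grip_width: 0.0266
```

Emit:
jog_arm(linear=[[0.2,-0.2,0],[0.4,-0.4,0],[0.6,-0.6,0],[0.75,-0.8,0],[0.85,-0.89,0],[0.85,-0.89,0],[0.85,-0.89,0],[0.85,-0.89,0]], delta_rot=[[0,0,0],[0,0,0],[0,0,0],[0,0,0],[0,0,0],[0,0,0],[0,0,0],[0,0,0]], grip=[0,0,0,0,0,0,0,0])

```text
clock: 8.05
tcp_pos: [0.4345, -0.0206, 0.1452]
tcp_rot: [0.0, 0.042, 0.999, 0.0]
wrist_force: [0.1, 0.1, -4.7]
grip_width: 0.0269
```

Emit:
jog_arm(linear=[[0,-0.01,0.15],[0,-0.01,0.35],[0,-0.01,0.55],[0,-0.01,0.7],[0,-0.01,0.78],[0,-0.01,0.82],[0,-0.01,0.85],[0,-0.01,0.87],[0,-0.01,0.88],[0,-0.01,0.88],[0,-0.01,0.88]], delta_rot=[[0,0,0],[0,0,0],[0,0,0],[0,0,0],[0,0,0],[0,0,0],[0,0,0],[0,0,0],[0,0,0],[0,0,0],[0,0,0]], grip=[0,0,0,0,0,0,0,0,0,0,0])

```text
clock: 9.15
tcp_pos: [0.4339, -0.0223, 0.0576]
tcp_rot: [0.0, 0.043, 0.999, 0.0]
wrist_force: [0.3, 0.4, -5.4]
grip_width: 0.0266
```

```bash
python3 - <<'E'
from h import *
d=grab("side");d2=grab("wrist");np.savez("s4.npz",**d)
cv2.imwrite("pics/s4.png",np.hstack([cv2.resize(d["img"][120:330,130:410],(400,300)),cv2.resize(d2["img"],(400,300))])[:,:,::-1])
o=telemetry.get_obs();print(o["tcp_pos"],o["wrist_force"],o["grip_width"])
for q in discs(d2,z=.034,box=(.3,.56,-.2,.28)): print(*q)
E
```

```text
[ 0.43385869 -0.02230339  0.05749377] [-0.01533672  0.48399608 -4.6859542 ] 0.026894355135165745
[283. 231.] [ 0.4333 -0.0226] 0.0752 0.0341
```

View pics/s4.png

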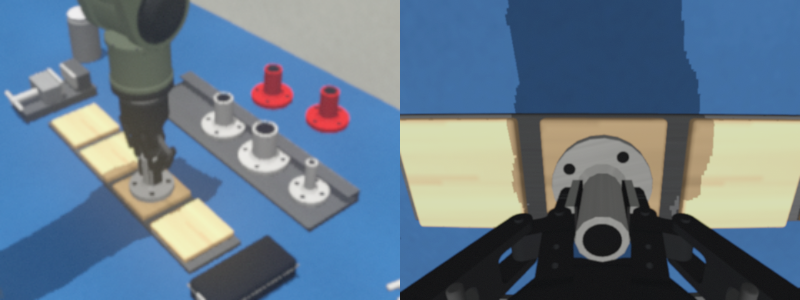

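Emit:
jog_arm(linear=[[0,0,0.005],[0,0,0.01],[0,0,0.015],[0,0,0.018],[0,0,0.018],[0,0,0.018]], delta_rot=[[0,0,0],[0,0,0],[0,0,0],[0,0,0],[0,0,0],[0,0,0]], grip=[0,0,0,0,0,0])

```text
clock: 9.85
tcp_pos: [0.4339, -0.0223, 0.0566]
tcp_rot: [0.0, 0.043, 0.999, 0.0]
wrist_force: [-8.9, 1.2, 37.1]
grip_width: 0.0266
```

Emit:
jog_arm(linear=[[0,0,-0.006],[0,0,-0.008],[0,0,-0.008],[0,0,-0.008],[0,0,-0.008],[0,0,-0.008],[0,0,-0.008],[0,0,-0.008]], delta_rot=[[0,0,0],[0,0,0],[0,0,0],[0,0,0],[0,0,0],[0,0,0],[0,0,0],[0,0,0]], grip=[0,0,36,45,60,80,80,80])

```text
clock: 10.65
tcp_pos: [0.4338, -0.0223, 0.0563]
tcp_rot: [-0.0, 0.043, 0.999, -0.0]
wrist_force: [1.3, 0.6, 0.1]
grip_width: 0.0685
```

Emit:
jog_arm(linear=[[0,0,-0.1],[0,0,-0.3],[0,0,-0.6],[0,0,-0.95],[0,0,-0.95],[0,0,-0.95],[0,0,-0.95]], delta_rot=[[0,0,0],[0,0,0],[0,0,0],[0,0,0],[0,0,0],[0,0,0],[0,0,0]], grip=[80,80,80,100,100,100,100])

```text
clock: 11.35
tcp_pos: [0.4334, -0.0223, 0.1511]
tcp_rot: [-0.0, 0.043, 0.999, -0.0]
wrist_force: [0.1, -0.1, 0.1]
grip_width: 0.0855
```

```bash
python3 - <<'E'
from h import *
d2=grab("wrist");save(d2,"pics/w5.png")
o=telemetry.get_obs();print(o["tcp_pos"],o["wrist_force"],o["grip_width"])
for q in discs(d2,z=.034,box=(.3,.56,-.2,.28)): print(*q)
for q in discs(d2): print(*q)
np.savez("w5.npz",**d2)
E
```

```text
[ 0.43331858 -0.02226505  0.15084658] [-0.00899671  0.36983066  0.13617886] 0.08545666876764055
[282. 199.] [ 0.4334 -0.0227] 0.0757 0.0332
[229. 362.] [ 0.6083 -0.0892] 0.0725 0.0162
[357. 366.] [0.614  0.0393] 0.0382 0.0166
[114. 392.] [ 0.6334 -0.2218] 0.0284 0.0169
```

View pics/w5.png

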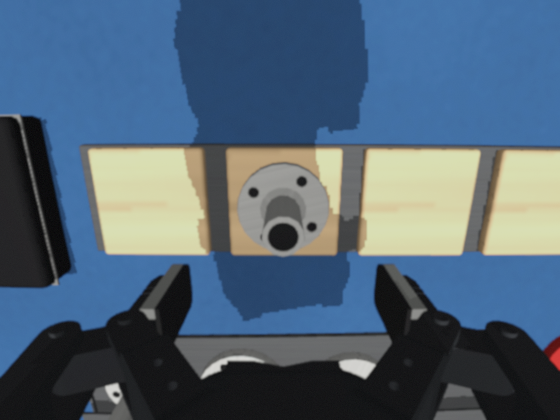

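Flange b stands in the middle of its seat (px 283,207; measured 0.4334,-0.0227 against the seat at 0.434,-0.0215). Next is c.

Emit:
jog_arm(linear=[[-0.2,0.1,0],[-0.5,0.25,0],[-0.8,0.35,0],[-1,0.4,0]], delta_rot=[[0,0,0],[0,0,0],[0,0,0],[0,0,0]], grip=[100,100,100,100])

```text
clock: 11.8
tcp_pos: [0.5381, 0.01, 0.1503]
tcp_rot: [-0.001, 0.042, 0.999, 0.0]
wrist_force: [-0.2, -0.6, 0.5]
grip_width: 0.0856
```

Emit:
jog_arm(linear=[[-0.3,0.1,0],[-0.6,0.2,0],[-0.9,0.3,0],[-1,0.34,0],[-1,0.34,0],[-1,0.34,0]], delta_rot=[[0,0,0],[0,0,0],[0,0,0],[0,0,0],[0,0,0],[0,0,0]], grip=[100,100,100,100,100,100])

```text
clock: 12.4
tcp_pos: [0.6382, 0.0341, 0.1504]
tcp_rot: [-0.001, 0.043, 0.999, -0.0]
wrist_force: [-0.3, 0.3, -0.6]
grip_width: 0.0856
```

```bash
python3 - <<'E'
from h import *
d2=grab("wrist")
o=telemetry.get_obs();print(o["tcp_pos"],o["wrist_force"],o["grip_width"])
for q in discs(d2): print(*q)
E
```

```text
[0.63816912 0.03400651 0.15077608] [ 0.31766752 -0.39857188 -0.15717325] 0.0856785033574648
[158. 198.] [ 0.6372 -0.0824] 0.0922 0.0174
[282. 202.] [0.6482 0.0325] 0.0836 0.0173
[ 32. 212.] [ 0.6311 -0.1947] 0.0726 0.0171
```

Emit:
jog_arm(linear=[[-0.1,0,0.2],[-0.1,0,0.45],[-0.1,0,0.7],[-0.1,0,0.9],[-0.1,0,1],[-0.1,0,1]], delta_rot=[[0,0,0],[0,0,0],[0,0,0],[0,0,0],[0,0,0],[0,0,0]], grip=[100,100,100,100,100,100])

```text
clock: 13.05
tcp_pos: [0.6482, 0.0333, 0.0505]
tcp_rot: [-0.001, 0.043, 0.999, -0.0]
wrist_force: [-0.6, 0.8, 0.5]
grip_width: 0.0858
```

Emit:
jog_arm(linear=[[0,0,0.05],[0,0,0.08],[0,0,0.1],[0,0,0.1],[0,0,0.1],[0,0,0.1],[0,0,0.1],[0,0,0.1],[0,0,0.1],[0,0,0.1],[0,0,0.1],[0,0,0.1]], delta_rot=[[0,0,0],[0,0,0],[0,0,0],[0,0,0],[0,0,0],[0,0,0],[0,0,0],[0,0,0],[0,0,0],[0,0,0],[0,0,0],[0,0,0]], grip=[100,100,80,60,50,45,40,30,0,0,0,0])

```text
clock: 14.25
tcp_pos: [0.6494, 0.0334, 0.0417]
tcp_rot: [0.0, 0.043, 0.999, -0.0]
wrist_force: [-2.5, -0.8, 7.3]
grip_width: 0.0349
```

Emit:
jog_arm(linear=[[0.05,0,0],[0.1,0,0],[0.15,0,0],[0.2,0,0],[0.25,0,0],[0.3,0,0],[0.3,0,0],[0.3,0,0],[0.3,0,-0.04],[0.3,0,-0.08],[0.3,0,-0.1],[0.3,0,-0.1]], delta_rot=[[0,0,0],[0,0,0],[0,0,0],[0,0,0],[0,0,0],[0,0,0],[0,0,0],[0,0,0],[0,0,0],[0,0,0],[0,0,0],[0,0,0]], grip=[0,0,0,0,0,0,0,0,0,0,0,0])

```text
clock: 15.45
tcp_pos: [0.6194, 0.0361, 0.0515]
tcp_rot: [0.0, 0.043, 0.999, -0.0]
wrist_force: [-0.3, -0.4, -6.2]
grip_width: 0.0346
```

```bash
python3 - <<'E'
from h import *
d2=grab("wrist");save(d2,"pics/w6.png")
o=telemetry.get_obs();print(o["tcp_pos"],o["wrist_force"],o["grip_width"])
for q in discs(d2,z=.028): print(*q)
E
```

```text
[0.61932118 0.03612154 0.05127874] [-0.19505997 -0.49100288 -5.47375498] 0.03473391573986438
[282. 224.] [0.6171 0.036 ] 0.0827 0.027
[ 92. 289.] [ 0.6346 -0.0796] 0.0448 0.0281
[524. 351.] [0.6943 0.1709] 0.066 0.0249
[179. 373.] [ 0.6874 -0.0347] 0.0173 0.0249
```

View pics/w6.png

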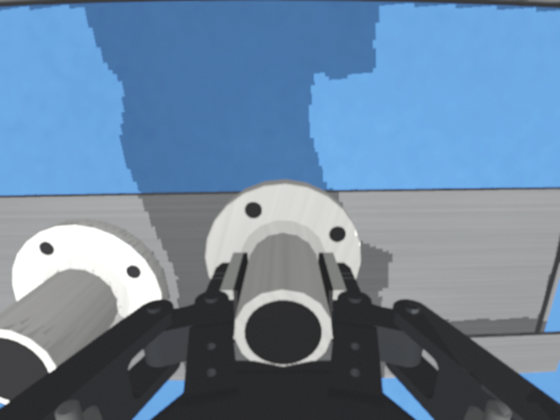

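Flange c is held at (282,245) in the view, centred and level. I carry it to seat 2.

Emit:
jog_arm(linear=[[0,0,-0.15],[0,0,-0.4],[0,0,-0.65],[0,0,-0.85],[0,0,-0.95],[0,0,-0.95]], delta_rot=[[0,0,0],[0,0,0],[0,0,0],[0,0,0],[0,0,0],[0,0,0]], grip=[0,0,0,0,0,0])

```text
clock: 16.1
tcp_pos: [0.62, 0.0362, 0.1479]
tcp_rot: [0.001, 0.043, 0.999, 0.0]
wrist_force: [0.4, -0.2, -5.9]
grip_width: 0.0347
```

Emit:
jog_arm(linear=[[0.1,0.02,0],[0.3,0.06,0],[0.5,0.11,0],[0.7,0.16,0],[0.9,0.2,0]], delta_rot=[[0,0,0],[0,0,0],[0,0,0],[0,0,0],[0,0,0]], grip=[0,0,0,0,0])

```text
clock: 16.6
tcp_pos: [0.5293, 0.0641, 0.1452]
tcp_rot: [-0.001, 0.042, 0.999, -0.0]
wrist_force: [0.6, -0.6, -6.5]
grip_width: 0.0347
```

Emit:
jog_arm(linear=[[0.2,0.05,0],[0.4,0.1,0],[0.6,0.15,0],[0.78,0.2,0],[0.88,0.22,0],[0.88,0.22,0],[0.88,0.22,0],[0.88,0.22,0]], delta_rot=[[0,0,0],[0,0,0],[0,0,0],[0,0,0],[0,0,0],[0,0,0],[0,0,0],[0,0,0]], grip=[0,0,0,0,0,0,0,0])

```text
clock: 17.4
tcp_pos: [0.4462, 0.0929, 0.1462]
tcp_rot: [0.0, 0.043, 0.999, -0.0]
wrist_force: [-0.6, 0.0, -6.2]
grip_width: 0.0345
```

Emit:
jog_arm(linear=[[0,0,0.15],[0,0,0.35],[0,0,0.55],[0,0,0.7],[0,0,0.78],[0,0,0.82],[0,0,0.85],[0,0,0.87],[0,0,0.88],[0,0,0.885],[0,0,0.885],[0,0,0.885]], delta_rot=[[0,0,0],[0,0,0],[0,0,0],[0,0,0],[0,0,0],[0,0,0],[0,0,0],[0,0,0],[0,0,0],[0,0,0],[0,0,0],[0,0,0]], grip=[0,0,0,0,0,0,0,0,0,0,0,0])

```text
clock: 18.6
tcp_pos: [0.4457, 0.0932, 0.058]
tcp_rot: [0.0, 0.043, 0.999, 0.0]
wrist_force: [-0.2, -0.5, -6.5]
grip_width: 0.0347
```

Emit:
jog_arm(linear=[[0,0,0.003],[0,0,0.006],[0,0,0.009],[0,0,0.009],[0,0,0.009]], delta_rot=[[0,0,0],[0,0,0],[0,0,0],[0,0,0],[0,0,0]], grip=[0,0,0,0,0])

```text
clock: 19.1
tcp_pos: [0.4457, 0.0932, 0.0577]
tcp_rot: [0.0, 0.043, 0.999, 0.0]
wrist_force: [-5.0, -0.8, 19.5]
grip_width: 0.0348
```

Emit:
jog_arm(linear=[[0,0,-0.004],[0,0,-0.004],[0,0,-0.004],[0,0,-0.004],[0,0,-0.004],[0,0,-0.004],[0,0,-0.004],[0,0,-0.004]], delta_rot=[[0,0,0],[0,0,0],[0,0,0],[0,0,0],[0,0,0],[0,0,0],[0,0,0],[0,0,0]], grip=[0,46,55,65,80,85,85,85])

```text
clock: 19.9
tcp_pos: [0.4456, 0.0931, 0.0573]
tcp_rot: [0.0, 0.043, 0.999, -0.0]
wrist_force: [-0.4, -0.1, -0.1]
grip_width: 0.0727
```

Emit:
jog_arm(linear=[[0,0,-0.1],[0,0,-0.3],[0,0,-0.6],[0,0,-0.95],[0,0,-0.95],[0,0,-0.95]], delta_rot=[[0,0,0],[0,0,0],[0,0,0],[0,0,0],[0,0,0],[0,0,0]], grip=[85,85,85,100,100,100])

```text
clock: 20.5
tcp_pos: [0.446, 0.0932, 0.1535]
tcp_rot: [0.001, 0.043, 0.999, 0.0]
wrist_force: [-0.4, 0.7, 0.1]
grip_width: 0.0849
```

```bash
python3 - <<'E'
from h import *
d2=grab("wrist")
o=telemetry.get_obs();print(o["tcp_pos"],o["wrist_force"],o["grip_width"])
for q in discs(d2,z=.034,box=(.3,.56,-.2,.28)): print(*q)
E
```

```text
[0.4455174  0.09312845 0.15262131] [ 0.30337238 -0.20931956 -0.6029683 ] 0.08546660602884404
[283. 193.] [0.4448 0.093 ] 0.0835 0.0333
[149. 199.] [ 0.4335 -0.0207] 0.0761 0.0333
```

Emit:
jog_arm(linear=[[-0.2,-0.15,0],[-0.5,-0.35,0],[-0.8,-0.6,0],[-1,-0.8,0]], delta_rot=[[0,0,0],[0,0,0],[0,0,0],[0,0,0]], grip=[100,100,100,100])

```text
clock: 20.95
tcp_pos: [0.5394, 0.0032, 0.1513]
tcp_rot: [-0.001, 0.043, 0.999, -0.0]
wrist_force: [0.1, 0.1, 0.2]
grip_width: 0.0855
```

Emit:
jog_arm(linear=[[-0.3,-0.25,0],[-0.6,-0.5,0],[-0.9,-0.7,0],[-1,-0.79,0],[-1,-0.79,0],[-1,-0.79,0]], delta_rot=[[0,0,0],[0,0,0],[0,0,0],[0,0,0],[0,0,0],[0,0,0]], grip=[100,100,100,100,100,100])

```text
clock: 21.55
tcp_pos: [0.6304, -0.0815, 0.1513]
tcp_rot: [-0.001, 0.042, 0.999, 0.0]
wrist_force: [-0.2, 0.6, 0.1]
grip_width: 0.0852
```

```bash
python3 - <<'E'
from h import *
d2=grab("wrist")
o=telemetry.get_obs();print(o["tcp_pos"],o["tcp_rot"],o["wrist_force"],o["grip_width"])
for q in discs(d2): print(*q)
E
```

```text
[ 0.63038415 -0.08117548  0.15165655] [-8.23297230e-04  4.21037527e-02  9.99112873e-01  2.50416578e-04] [ 0.82679679 -0.31129031  0.04374022] 0.08517900156797294
[281. 196.] [ 0.6383 -0.0843] 0.0929 0.0174
[154. 208.] [ 0.6292 -0.1978] 0.0702 0.0172
```

Emit:
jog_arm(linear=[[-0.08,-0.02,0.2],[-0.08,-0.02,0.45],[-0.08,-0.02,0.7],[-0.08,-0.02,0.9],[-0.08,-0.02,1],[-0.08,-0.02,1]], delta_rot=[[0,0,0],[0,0,0],[0,0,0],[0,0,0],[0,0,0],[0,0,0]], grip=[100,100,100,100,100,100])

```text
clock: 22.2
tcp_pos: [0.6382, -0.0841, 0.0514]
tcp_rot: [-0.001, 0.042, 0.999, 0.0]
wrist_force: [0.0, 0.3, 1.7]
grip_width: 0.0852
```

Emit:
jog_arm(linear=[[0,0,0.05],[0,0,0.08],[0,0,0.1],[0,0,0.1],[0,0,0.1],[0,0,0.1],[0,0,0.1],[0,0,0.1],[0,0,0.1],[0,0,0.1],[0,0,0.1],[0,0,0.1]], delta_rot=[[0,0,0],[0,0,0],[0,0,0],[0,0,0],[0,0,0],[0,0,0],[0,0,0],[0,0,0],[0,0,0],[0,0,0],[0,0,0],[0,0,0]], grip=[100,100,80,65,58,54,50,40,0,0,0,0])

```text
clock: 23.4
tcp_pos: [0.6394, -0.0848, 0.0428]
tcp_rot: [0.0, 0.043, 0.999, 0.0]
wrist_force: [-1.8, 2.4, 6.8]
grip_width: 0.043
```

Emit:
jog_arm(linear=[[0.05,0,0],[0.1,0,0],[0.15,0,0],[0.2,0,0],[0.25,0,0],[0.3,0,0],[0.3,0,0],[0.3,0,0],[0.3,0,-0.04],[0.3,0,-0.08],[0.3,0,-0.1],[0.3,0,-0.1]], delta_rot=[[0,0,0],[0,0,0],[0,0,0],[0,0,0],[0,0,0],[0,0,0],[0,0,0],[0,0,0],[0,0,0],[0,0,0],[0,0,0],[0,0,0]], grip=[0,0,0,0,0,0,0,0,0,0,0,0])

```text
clock: 24.6
tcp_pos: [0.6092, -0.0824, 0.0524]
tcp_rot: [-0.0, 0.043, 0.999, -0.0]
wrist_force: [0.1, 0.1, -7.3]
grip_width: 0.0429
```

```bash
python3 - <<'E'
from h import *
d2=grab("wrist");save(d2,"pics/w7.png")
o=telemetry.get_obs();print(o["tcp_pos"],o["wrist_force"],o["grip_width"])
for q in discs(d2,z=.028): print(*q)
E
```

```text
[ 0.60916768 -0.08241747  0.05226026] [ 0.46267375 -0.04967753 -6.77394403] 0.04301692020906118
[282. 218.] [ 0.6063 -0.0824] 0.0903 0.027
[ 89. 299.] [ 0.6267 -0.1966] 0.0249 0.028
[529. 352.] [0.6871 0.0575] 0.0641 0.025
[171. 373.] [ 0.6786 -0.1588] 0.0205 0.0249
[394. 371.] [ 0.6891 -0.0201] 0.0177 0.025
```

View pics/w7.png

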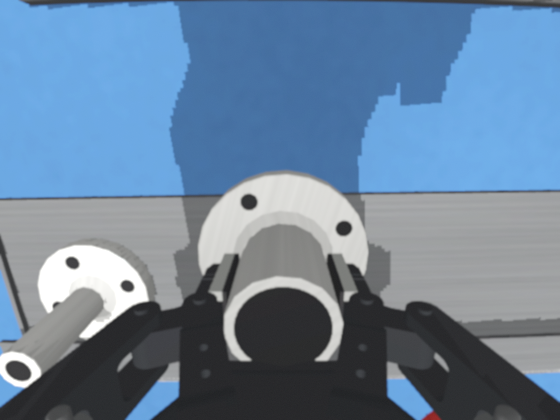

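Flange d is held, centred at (283,240). I carry it along the tray side, then over to seat 1 by the vice.

Emit:
jog_arm(linear=[[0,0,-0.15],[0,0,-0.4],[0,0,-0.65],[0,0,-0.85],[0,0,-1],[0,0,-1]], delta_rot=[[0,0,0],[0,0,0],[0,0,0],[0,0,0],[0,0,0],[0,0,0]], grip=[0,0,0,0,0,0])

```text
clock: 25.25
tcp_pos: [0.6102, -0.0826, 0.1547]
tcp_rot: [0.002, 0.043, 0.999, -0.0]
wrist_force: [0.2, 0.8, -7.0]
grip_width: 0.0428
```

Emit:
jog_arm(linear=[[0.02,0.1,-0.05],[0.06,0.3,-0.1],[0.12,0.55,-0.1],[0.2,0.8,-0.1],[0.25,1,-0.1]], delta_rot=[[0,0,0],[0,0,0],[0,0,0],[0,0,0],[0,0,0]], grip=[0,0,0,0,0])

```text
clock: 25.75
tcp_pos: [0.5917, 0.0218, 0.1613]
tcp_rot: [-0.001, 0.042, 0.999, 0.0]
wrist_force: [1.3, -0.8, -7.7]
grip_width: 0.0426
```

Emit:
jog_arm(linear=[[0.1,0.25,0],[0.2,0.5,0],[0.35,0.75,0],[0.55,1,0],[0.55,1,0]], delta_rot=[[0,0,0],[0,0,0],[0,0,0],[0,0,0],[0,0,0]], grip=[0,0,0,0,0])

```text
clock: 26.25
tcp_pos: [0.5436, 0.1285, 0.1614]
tcp_rot: [-0.002, 0.04, 0.999, 0.001]
wrist_force: [-0.5, -0.6, -6.7]
grip_width: 0.0427
```

Emit:
jog_arm(linear=[[0.2,0.15,0],[0.4,0.3,0],[0.65,0.5,0],[0.85,0.65,0],[0.98,0.76,0],[0.98,0.76,0],[0.98,0.76,0],[0.98,0.76,0]], delta_rot=[[0,0,0],[0,0,0],[0,0,0],[0,0,0],[0,0,0],[0,0,0],[0,0,0],[0,0,0]], grip=[0,0,0,0,0,0,0,0])

```text
clock: 27.05
tcp_pos: [0.4556, 0.2073, 0.162]
tcp_rot: [-0.0, 0.043, 0.999, -0.0]
wrist_force: [1.0, -0.0, -6.7]
grip_width: 0.0428
```

Emit:
jog_arm(linear=[[0,0,0.15],[0,0,0.35],[0,0,0.55],[0,0,0.7],[0,0,0.82],[0,0,0.9],[0,0,0.95],[0,0,0.97],[0,0,0.99],[0,0,1],[0,0,1]], delta_rot=[[0,0,0],[0,0,0],[0,0,0],[0,0,0],[0,0,0],[0,0,0],[0,0,0],[0,0,0],[0,0,0],[0,0,0],[0,0,0]], grip=[0,0,0,0,0,0,0,0,0,0,0])

```text
clock: 28.15
tcp_pos: [0.4555, 0.2078, 0.0625]
tcp_rot: [0.0, 0.043, 0.999, 0.0]
wrist_force: [0.1, -0.5, -7.5]
grip_width: 0.0426
```

Emit:
jog_arm(linear=[[0,0,0.005],[0,0,0.01],[0,0,0.015],[0,0,0.02],[0,0,0.025],[0,0,0.025],[0,0,0.025]], delta_rot=[[0,0,0],[0,0,0],[0,0,0],[0,0,0],[0,0,0],[0,0,0],[0,0,0]], grip=[0,0,0,0,0,0,0])

```text
clock: 28.85
tcp_pos: [0.4554, 0.2077, 0.0598]
tcp_rot: [-0.0, 0.043, 0.999, -0.0]
wrist_force: [-0.7, 0.4, -8.0]
grip_width: 0.0429
```

Emit:
jog_arm(linear=[[0,0,0.004],[0,0,0.008],[0,0,0.012],[0,0,0.012],[0,0,0.012]], delta_rot=[[0,0,0],[0,0,0],[0,0,0],[0,0,0],[0,0,0]], grip=[0,0,0,0,0])

```text
clock: 29.35
tcp_pos: [0.4554, 0.2077, 0.0588]
tcp_rot: [0.0, 0.043, 0.999, 0.0]
wrist_force: [-2.4, -1.7, 3.0]
grip_width: 0.0426
```

Emit:
jog_arm(linear=[[0,0,0],[0,0,0],[0,0,0],[0,0,0],[0,0,0],[0,0,0],[0,0,0],[0,0,0]], delta_rot=[[0,0,0],[0,0,0],[0,0,0],[0,0,0],[0,0,0],[0,0,0],[0,0,0],[0,0,0]], grip=[0,56,64,72,80,90,90,90])

```text
clock: 30.15
tcp_pos: [0.4554, 0.2077, 0.0586]
tcp_rot: [-0.0, 0.043, 0.999, -0.0]
wrist_force: [0.2, 0.4, 0.2]
grip_width: 0.0771
```

Emit:
jog_arm(linear=[[0,0,-0.1],[0,0,-0.3],[0,0,-0.6],[0,0,-0.95],[0,0,-0.95],[0,0,-0.95]], delta_rot=[[0,0,0],[0,0,0],[0,0,0],[0,0,0],[0,0,0],[0,0,0]], grip=[90,90,90,100,100,100])

```text
clock: 30.75
tcp_pos: [0.4557, 0.2079, 0.1548]
tcp_rot: [0.001, 0.043, 0.999, 0.001]
wrist_force: [-1.3, -0.2, -0.6]
grip_width: 0.0854
```

```bash
python3 - <<'E'
from h import *
d2=grab("wrist")
o=telemetry.get_obs();print(o["tcp_pos"],o["wrist_force"],o["grip_width"])
for q in discs(d2,z=.034,box=(.3,.56,-.2,.28)): print(*q)
E
```

```text
[0.45531019 0.20764848 0.15390181] [ 0.26370206  0.54265953 -0.32053371] 0.0854324244072256
[282. 189.] [0.4538 0.2074] 0.0916 0.0333
[153. 197.] [0.4447 0.0946] 0.084 0.0333
[ 27. 205.] [ 0.4343 -0.0189] 0.0779 0.0333
```

Emit:
jog_arm(linear=[[-0.1,-0.2,0],[-0.3,-0.5,0],[-0.5,-0.8,0],[-0.6,-1,0]], delta_rot=[[0,0,0],[0,0,0],[0,0,0],[0,0,0]], grip=[100,100,100,100])

```text
clock: 31.2
tcp_pos: [0.5072, 0.1005, 0.1527]
tcp_rot: [-0.001, 0.043, 0.999, -0.001]
wrist_force: [0.0, 0.9, 1.3]
grip_width: 0.0857
```

Emit:
jog_arm(linear=[[-0.2,-0.3,0],[-0.4,-0.6,0],[-0.6,-1,0]], delta_rot=[[0,0,0],[0,0,0],[0,0,0]], grip=[100,100,100])

```text
clock: 31.5
tcp_pos: [0.558, -0.002, 0.1527]
tcp_rot: [-0.001, 0.042, 0.999, 0.0]
wrist_force: [0.8, 0.4, -0.4]
grip_width: 0.0853
```

Emit:
jog_arm(linear=[[-0.15,-0.3,0],[-0.3,-0.6,0],[-0.5,-1,0]], delta_rot=[[0,0,0],[0,0,0],[0,0,0]], grip=[100,100,100])

```text
clock: 31.8
tcp_pos: [0.599, -0.1057, 0.1525]
tcp_rot: [-0.001, 0.042, 0.999, 0.0]
wrist_force: [1.7, 0.7, 0.4]
grip_width: 0.0852
```

Emit:
jog_arm(linear=[[-0.1,-0.3,0],[-0.2,-0.6,0],[-0.3,-0.85,0],[-0.3,-0.9,0],[-0.3,-0.9,0],[-0.3,-0.9,0]], delta_rot=[[0,0,0],[0,0,0],[0,0,0],[0,0,0],[0,0,0],[0,0,0]], grip=[100,100,100,100,100,100])

```text
clock: 32.4
tcp_pos: [0.6212, -0.1966, 0.153]
tcp_rot: [-0.001, 0.042, 0.999, 0.0]
wrist_force: [-0.8, 0.1, 0.1]
grip_width: 0.0853
```

```bash
python3 - <<'E'
from h import *
d2=grab("wrist")
o=telemetry.get_obs();print(o["tcp_pos"],o["tcp_rot"],o["wrist_force"],o["grip_width"])
for q in discs(d2): print(*q)
E
```

```text
[ 0.6213592  -0.19640609  0.15322125] [-3.70457497e-04  4.18600605e-02  9.99123349e-01  3.63294099e-04] [ 1.41530809 -0.30863298  0.7154041 ] 0.08560103558634191
[280. 205.] [ 0.6289 -0.2002] 0.0693 0.0173
```

Emit:
jog_arm(linear=[[-0.08,-0.02,0.2],[-0.08,-0.02,0.45],[-0.08,-0.02,0.7],[-0.08,-0.02,0.9],[-0.08,-0.02,1],[-0.08,-0.02,1]], delta_rot=[[0,0,0],[0,0,0],[0,0,0],[0,0,0],[0,0,0],[0,0,0]], grip=[100,100,100,100,100,100])

```text
clock: 33.05
tcp_pos: [0.6287, -0.1995, 0.0526]
tcp_rot: [-0.001, 0.042, 0.999, 0.0]
wrist_force: [0.2, -0.3, 0.6]
grip_width: 0.0851
```

Emit:
jog_arm(linear=[[0,0,0.05],[0,0,0.08],[0,0,0.11],[0,0,0.11],[0,0,0.11],[0,0,0.11],[0,0,0.11],[0,0,0.11],[0,0,0.11],[0,0,0.11],[0,0,0.11],[0,0,0.11],[0,0,0.11]], delta_rot=[[0,0,0],[0,0,0],[0,0,0],[0,0,0],[0,0,0],[0,0,0],[0,0,0],[0,0,0],[0,0,0],[0,0,0],[0,0,0],[0,0,0],[0,0,0]], grip=[100,90,70,50,40,33,29,25,20,0,0,0,0])

```text
clock: 34.35
tcp_pos: [0.6294, -0.2003, 0.0429]
tcp_rot: [0.0, 0.042, 0.999, 0.0]
wrist_force: [-0.8, 1.3, 5.4]
grip_width: 0.0188
```

Emit:
jog_arm(linear=[[0.05,0,0],[0.1,0,0],[0.15,0,0],[0.2,0,0],[0.25,0,0],[0.3,0,0],[0.3,0,0],[0.3,0,0],[0.3,0,-0.04],[0.3,0,-0.08],[0.3,0,-0.1],[0.3,0,-0.1]], delta_rot=[[0,0,0],[0,0,0],[0,0,0],[0,0,0],[0,0,0],[0,0,0],[0,0,0],[0,0,0],[0,0,0],[0,0,0],[0,0,0],[0,0,0]], grip=[0,0,0,0,0,0,0,0,0,0,0,0])

```text
clock: 35.55
tcp_pos: [0.5993, -0.198, 0.0528]
tcp_rot: [-0.0, 0.043, 0.999, -0.0]
wrist_force: [-0.1, -0.1, -2.8]
grip_width: 0.0187
```

```bash
python3 - <<'E'
from h import *
d2=grab("wrist");save(d2,"pics/w8.png")
o=telemetry.get_obs();print(o["tcp_pos"],o["wrist_force"],o["grip_width"])
for q in discs(d2,z=.028): print(*q)
E
```

```text
[ 0.5992509  -0.19799208  0.05260013] [ 0.43497049 -0.57273969 -2.5314232 ] 0.01847392796028362
[282. 233.] [ 0.597 -0.198] 0.0673 0.027
[521. 354.] [ 0.6781 -0.0632] 0.0743 0.0249
[283. 355.] [ 0.6602 -0.2033] 0.0359 0.0249
```

View pics/w8.png

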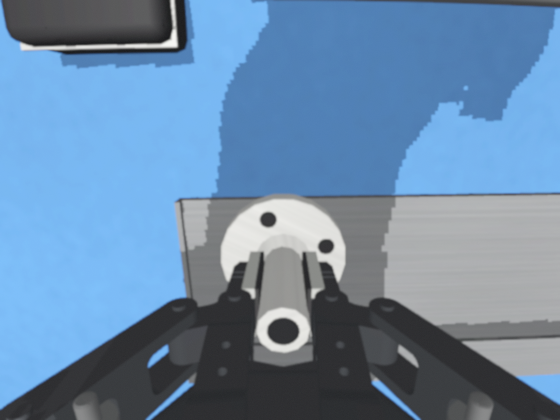

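Flange a is held, centred at (283,245). I carry it to seat 4.

Emit:
jog_arm(linear=[[0,0,-0.15],[0,0,-0.4],[0,0,-0.65],[0,0,-0.85],[0,0,-0.95],[0,0,-0.95]], delta_rot=[[0,0,0],[0,0,0],[0,0,0],[0,0,0],[0,0,0],[0,0,0]], grip=[0,0,0,0,0,0])

```text
clock: 36.2
tcp_pos: [0.6, -0.1982, 0.1493]
tcp_rot: [0.001, 0.043, 0.999, -0.0]
wrist_force: [0.2, -0.2, -3.6]
grip_width: 0.0188
```

Emit:
jog_arm(linear=[[0.1,0.02,0],[0.3,0.06,0],[0.5,0.11,0],[0.7,0.16,0],[0.9,0.24,0]], delta_rot=[[0,0,0],[0,0,0],[0,0,0],[0,0,0],[0,0,0]], grip=[0,0,0,0,0])

```text
clock: 36.7
tcp_pos: [0.5096, -0.1662, 0.1465]
tcp_rot: [-0.001, 0.043, 0.999, 0.0]
wrist_force: [-0.3, 0.3, -3.0]
grip_width: 0.0186
```

Emit:
jog_arm(linear=[[0.2,0.05,0],[0.4,0.1,0],[0.6,0.15,0],[0.78,0.2,0],[0.88,0.23,0],[0.88,0.23,0],[0.88,0.23,0],[0.88,0.23,0]], delta_rot=[[0,0,0],[0,0,0],[0,0,0],[0,0,0],[0,0,0],[0,0,0],[0,0,0],[0,0,0]], grip=[0,0,0,0,0,0,0,0])

```text
clock: 37.5
tcp_pos: [0.4267, -0.1362, 0.1475]
tcp_rot: [0.0, 0.043, 0.999, -0.0]
wrist_force: [0.2, 0.1, -3.2]
grip_width: 0.0187
```

Emit:
jog_arm(linear=[[0,0,0.15],[0,0,0.35],[0,0,0.55],[0,0,0.7],[0,0,0.78],[0,0,0.82],[0,0,0.84],[0,0,0.85],[0,0,0.86],[0,0,0.86],[0,0,0.86],[0,0,0.86]], delta_rot=[[0,0,0],[0,0,0],[0,0,0],[0,0,0],[0,0,0],[0,0,0],[0,0,0],[0,0,0],[0,0,0],[0,0,0],[0,0,0],[0,0,0]], grip=[0,0,0,0,0,0,0,0,0,0,0,0])

```text
clock: 38.7
tcp_pos: [0.4261, -0.1361, 0.0618]
tcp_rot: [0.0, 0.043, 0.999, -0.0]
wrist_force: [-0.2, 0.4, -3.7]
grip_width: 0.0183
```

Emit:
jog_arm(linear=[[0.01,0,0.005],[0.02,0,0.01],[0.02,0,0.015],[0.02,0,0.02],[0.02,0,0.024],[0.02,0,0.027],[0.02,0,0.03],[0.02,0,0.03],[0.02,0,0.03]], delta_rot=[[0,0,0],[0,0,0],[0,0,0],[0,0,0],[0,0,0],[0,0,0],[0,0,0],[0,0,0],[0,0,0]], grip=[0,0,0,0,0,0,0,0,0])

```text
clock: 39.6
tcp_pos: [0.4241, -0.1359, 0.0588]
tcp_rot: [0.0, 0.043, 0.999, -0.0]
wrist_force: [-0.9, -0.1, 6.6]
grip_width: 0.0187
```

Contact, so I release and back off.

Emit:
jog_arm(linear=[[0,0,0],[0,0,0],[0,0,0],[0,0,0],[0,0,0],[0,0,0],[0,0,0],[0,0,0]], delta_rot=[[0,0,0],[0,0,0],[0,0,0],[0,0,0],[0,0,0],[0,0,0],[0,0,0],[0,0,0]], grip=[0,27,35,45,55,65,70,70])

```text
clock: 40.4
tcp_pos: [0.4241, -0.1359, 0.0586]
tcp_rot: [-0.0, 0.043, 0.999, -0.0]
wrist_force: [0.6, -0.3, 0.2]
grip_width: 0.0601
```

Emit:
jog_arm(linear=[[0,0,-0.1],[0,0,-0.3],[0,0,-0.6],[0,0,-0.95],[0,0,-0.95],[0,0,-0.95]], delta_rot=[[0,0,0],[0,0,0],[0,0,0],[0,0,0],[0,0,0],[0,0,0]], grip=[70,70,70,70,70,70])

```text
clock: 41.0
tcp_pos: [0.4244, -0.1359, 0.1548]
tcp_rot: [0.001, 0.043, 0.999, -0.0]
wrist_force: [0.4, 0.2, -0.7]
grip_width: 0.0599
```

Emit:
jog_arm(linear=[[-0.2,0,-0.2],[-0.5,0,-0.5],[-0.9,0,-0.9],[-1,0,-1],[-1,0,-1],[-1,0,-1]], delta_rot=[[0,0,0],[0,0,0],[0,0,0],[0,0,0],[0,0,0],[0,0,0]], grip=[70,70,70,70,70,70])

```text
clock: 41.6
tcp_pos: [0.5228, -0.1442, 0.2524]
tcp_rot: [-0.001, 0.043, 0.999, 0.0]
wrist_force: [-0.9, -0.1, -1.1]
grip_width: 0.0601
```

```bash
python3 - <<'E'
from h import *
o=telemetry.get_obs();print(o["tcp_pos"],o["wrist_force"],o["grip_width"])
out=[]
for n in("top","side","wrist"):
    d=grab(n);print(n)
    if n!="wrist": out.append(cv2.resize(d["img"][120:330,(90 if n=="top" else 130):(370 if n=="top" else 410)],(400,300)))
    for q in discs(d,z=.034,box=(.3,.56,-.2,.28),vmin=90): print(*q)
    P,_=cloud(d); 
    for c in [(.4538,.2074),(.4447,.093),(.4334,-.0225),(.423,-.1365)]:
        m=(np.hypot(P[...,0]-c[0],P[...,1]-c[1])<.03)&(P[...,2]>.08)&(P[...,2]<.105)
        if m.sum(): print("neck top",P[m].mean(0).round(4),m.sum())
cv2.imwrite("pics/f.png",np.hstack(out)[:,:,::-1])
E
```

```text
[ 0.52283782 -0.14421761  0.25242558] [-0.94223683 -0.14646322 -1.14455462] 0.06010106808463936
top
[206. 279.] [0.4558 0.2081] 0.0931 0.0348
[248. 280.] [0.4469 0.0927] 0.0849 0.0349
[291. 282.] [ 0.4361 -0.0232] 0.0769 0.0348
[326. 285.] [ 0.4255 -0.1262] 0.0615 0.0348
neck top [0.456  0.2073 0.0928] 239
neck top [0.4472 0.0928 0.0933] 155
neck top [ 0.4356 -0.0224  0.093 ] 95
side
[189. 206.] [0.4553 0.204 ] 0.1024 0.0362
[211. 227.] [0.4452 0.0886] 0.0968 0.036
[236. 251.] [ 0.435  -0.0249] 0.0843 0.0362
[264. 278.] [ 0.4237 -0.137 ] 0.0757 0.0359
neck top [0.4528 0.1999 0.0914] 180
neck top [0.444  0.0876 0.0919] 166
neck top [ 0.4335 -0.027   0.0918] 129
neck top [ 0.4232 -0.1396  0.0913] 85
wrist
[385.  90.] [ 0.4348 -0.0239] 0.0763 0.0332
[491.  92.] [0.4456 0.0905] 0.0858 0.0332
[282.  89.] [ 0.4241 -0.1362] 0.0677 0.0331
neck top [0.4453 0.0894 0.09  ] 1537
neck top [ 0.4345 -0.0245  0.0903] 938
neck top [ 0.4241 -0.1363  0.0908] 426
```

View pics/f.png

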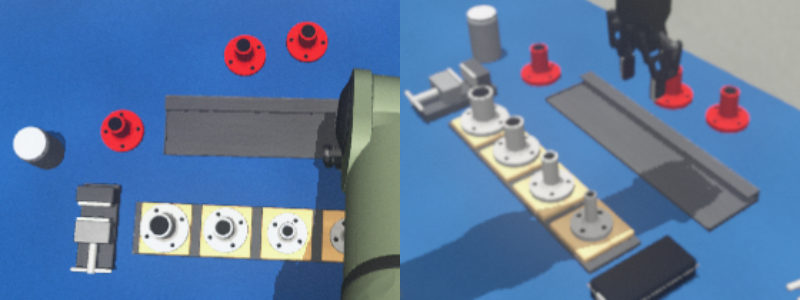

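The picture shows all four flanges upright and centred on their seats, largest next to the vice, with the tray empty. I hand in.

```bash
python3 -c "
from bench import manip,telemetry
print(manip.close_job(), telemetry.get_obs()['clock'])"
```

```text
the job is handed in; nothing more can be done
the job is handed in; nothing more can be done
```

All four flanges are on the seats. Counted from the vice they run largest, second largest, second smallest, smallest, and the job was handed in at about 42 s. Each flange was gripped by its neck, drawn 30 mm forward, lifted and lowered to contact. It was then released, with the gripper drawn clear.

- **Position:** the last pictures (top, side and wrist) show every flange upright. All readings are within about 3 mm of the seat middles I measured, apart from two by-products of the view: the smallest flange is half hidden by the arm in the top view, and the side view reads 3 to 8 mm off along the row because of the neck sides.
- **Height:** neck tops read 90 to 93 mm, against 92 mm expected, and disc tops 33 to 36 mm, against 34 mm.
- **Contact forces:** I pressed the first flange onto its seat a little hard, with about 37 N at the wrist. The other three touched at 3 to 20 N.
- **Grease can and spanner:** the arm never went near either of them. The can looks unmoved in the last pictures, but I did not measure it, and the spanner was mostly outside my final crop.

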